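# Show the chip carrier's pins to the inspection camera

### The arm

A 6-joint arm with a two-finger parallel gripper is mounted at the origin on the work surface. World frame = base frame: x ahead of the robot, y to its left, z up, the work surface at z = 0. Lengths are in m, angles in degrees, forces in N, time in s.
With the tool pointing down it reaches from about 0.4 to 0.825 m from the base axis. Payload 7 kg.
Tool frame: the origin (TCP) lies at the very end of the fingers, on their centre line; the grasp point (between the pads) lies 19 mm behind it (hold_point_z is the distance from the TCP to the grasp point, in m); x points along the fingers, y is the direction in which the jaws open and shut, and the axes are right-handed (so a half turn about x gives the same grasp; the last joint's range is limited). The gripper opens to 88 mm and grips with 3 to 60 N. Pads are 19 mm wide; open, the fingers measure 130 mm over their backs; the gripper's body (78 mm by 193 mm) begins 47 mm behind the grasp point.
Start: joints at [87.726, 20.546, 0.682, 0, -70.136, -16.507], TCP at [0.217, 0.639, 0.227] pointing down, gripper open.
Joint ranges: [-176.03, 176.03], [-82.01, 121.73], [-58.28, 71.71], [-173.87, 95.51], [-174.79, -0.11], [-173.66, 173.66]. Speed limits (degrees/s): [136.94, 136.94, 172.46, 180, 180, 180].

### API

Orientations are given as [roll, pitch, yaw] about the fixed x, y, z axes, in that order (R = Rz(yaw) Ry(pitch) Rx(roll)).
In Python, from plant import * gives the robot as it stands.
- The arm moves only by the shell command python3 -m crank 'ROWS'. ROWS is a JSON object of lists of equal length, an entry for each row: "delta_pos": the shift along the tool's x, y, z in m, a list of three; "turn": the turn, a rotation vector about the tool's x, y, z in degrees, a list of three; "grip": the opening, from 0 (shut) to 1 (fully open). A call has 1 to 12 rows; each row is the pose to reach, as a shift and turn from the pose commanded when the call began, along the tool's axes at that moment; what a row does not reach only later rows make up. A row lasts 1/12 s, in which the tool goes at most 41.7 mm and 7.16 degrees, less where a joint would pass 70% of its speed; a pose out of reach is approached as far as the arm can. A call with a gripper value outside its range is refused whole. The fingers move at their own pace and stop on an object; the grip force is fixed at half the most. Time passes only in rows, so rows that repeat a pose let the fingers close. It gives the time, the measured TCP pose, the force and the opening at its end, in the units of the state.
- get_obs(): the state, without advancing time (a new reading comes with each control period).
- snapshot(name): name is "scene" or "top"; returns a dict with "pixels" (480x640x3 uint8, blue, green, red), "range_z" (480x640 float32, m along the optical axis (not along the pixel's ray), 0 where there is no reading), "camera_matrix" (3x3 intrinsics, pixels), "eye" and "rotation" of the camera in the world. Camera axes: x right, y up, looking along -z (the intrinsics and any distortion apply to the point x, -y, -z); pixel columns grow to the right and rows downward; lengths in m; the calibration is good to about 2 mm. A picture is of the moment at which its call begins.
- close_job(): hands the job in, once; it reports no verdict.
The state is a dict: "clock": time; "joint_pos": joint angles; "qvel": joint speeds; "tau": joint torques, N m; "tool_pos": TCP position; "orientation": TCP orientation; "force": force on the tool from outside, world axes, zero at the start; "moment": the same for the moment, N m; "opening": finger opening in m.
Only numpy, scipy, OpenCV 4.12 (cv2) and the standard library are available. Lean on these libraries where they do the work, as an engineer would, in place of code of your own. Each camera call takes 0.05 s, during which the arm holds its last target. There are 200 camera calls.

### The job

Lift the clear dust cover off the chip nest and set it down on the table in the gap between the chassis plate and the key-cap carousel, touching neither. Then take the white ceramic chip carrier by its two ends, not by its pins, and hold it still in front of the tilted inspection camera, pins towards the lens: centred on the lens, 9 cm from it, square to it and with its long side running across the camera from cheek plate to cheek plate (either end round). Finish while still holding it there, and leave everything else as it lies.

Things in the scene. Friction and masses are not known exactly. Their poses are not given: they have to be found in the camera images.
- cover: clear plastic dust cover, a box open below, outside 50 (x) x 86 (y) x 50 mm high, walls 3 mm, with an upright round black knob amid its top, 18 mm across, 24 mm high. Origin: centre of its lower rim, z up. About 90 g (varies by a third). Starts on the nest's base plate, 12 mm above the table, over the chip; lift it straight up 40 mm to clear the chip. Never let it go over 20 mm above the table
- cover_knob (a point): the middle of the cover's knob: on its axis, 12 mm above the cover's flat top, 62 mm above the cover's lower rim
- chip_center (a point): centre of the chip carrier's white ceramic body, 15 (x) x 52 (y, long) x 5 mm (z), gold lid and, near one end, a dark dot on top (+z); axes are the chip's. Grip it across its 52 mm length, on the two end faces, which overhang the rail with room for fingers: the centre starts 39.5 mm above the table, 27.5 mm above the nest's base plate. 16 g with pins
- chip: the same chip carrier; origin in the middle of the underside of the ceramic (2.5 mm below chip_center), same axes; it sits on the rail, pins down, under the cover
- chip_pins: the chip's two rows of gold pins, one along each long side (over the middle 45 mm of the 52 mm length, 15 mm over their outsides), reaching 10 mm below the ceramic; bendable, not to be squeezed. Same origin and axes as chip
- nest: the chip nest, fixed: steel base plate 80 (x) x 112 (y) x 12 mm with a rail on top, 9 mm wide, 40 mm long along y, its top 37 mm above the table, that the chip straddles. Origin: centre of the underside, z up
- carousel: key-cap carousel, fixed: square foot 130 mm, turntable of radius 95 mm with walls to 44 mm height and beige key caps, on its hub a cast crank whose black handle, 70 mm off the axis, reaches 103 mm height. Origin: on the axis, at the table, z up. The chassis plate's centre lies about 280 mm away along its +y, so the clear gap runs from 95 to about 225 mm along +y
- rotor (a joint): turn of the carousel's turntable and crank about the vertical axis (rad, counter-clockwise from above); at 0 the crank points along the carousel's +x. It turns freely if knocked; leave it
- crank_handle (a point): middle of the crank's upright black handle (16 mm across, 30 mm high), 70 mm off the carousel's axis
- chassis: steel chassis plate, a flat tray 160 (x) x 110 (y) x 12 mm with punched key holes, lying loose on the table. Origin: centre of the underside, z up. To be left alone
- camera: foot of the inspection camera, fixed: dark plate 120 x 100 x 10 mm with two upright cheek plates (to 80 mm height, at its y = +-33 mm) on the side away from the robot. Origin at the table, z up
- camera_head: the inspection camera: grey body, black lens, ring light 72 mm across, tilted 30 degrees from upright to look up and back to the robot's side. Origin: centre of the lens front, 142 mm above the table. z: out of the lens; y: level, from cheek plate to cheek plate. The chip's centre belongs at x = y = 0, z = 90 mm here, its z along this z (pins to the lens), its y along this y, either way round
- power_button: bystander: red power button in a black body, 30 x 26 x 22 mm, loose; origin under its centre
- cap_tray: bystander: grey tray of beige key caps, 100 x 75 x 22 mm, loose; origin under its centre
- screwdriver: bystander: screwdriver 150 mm long lying along its x, loose; origin under its middle
- shell: bystander: beige calculator lower shell with a circuit board, 190 (x) x 115 x 28 mm, loose; origin under its centre

How it is judged:
By the outcome, as a careful person would: the job done as asked, in the order asked, and still so for the second after the job is handed in, while the arm keeps its last pose, push and grip.
It also fails if it takes over 58 s, if anything falls off the work surface, if the arm or the gripper's body presses on something with over 40 N, if the wrist force passes 120 N, or if a joint passes its speed limit or range.

## Working session

There is one attempt and no reset: what is moved stays moved. The work goes in short steps, Python scripts to look and compute and a shell command to move; the robot and the scene stay as the last step left them, time stands still between calls to the robot, and variables do not carry over. Pictures are saved under pics/ and viewed, about 8 in all and at most 12, crops included, and the job is handed in when it is done.

```bash
ls; mkdir -p pics; python3 - <<'E'
from plant import *
import cv2,numpy as np
print(get_obs())
for n in ("scene","top"):
    s=snapshot(n); cv2.imwrite(f"pics/{n}0.png",s["pixels"]); np.savez(f"pics/{n}0.npz",**s)
    print(n,s["camera_matrix"],s["eye"],s["rotation"],[k for k in s])
E
```

```text
pics
{'clock': 0.0, 'joint_pos': array([ 8.77259854e+01,  2.05922194e+01,  6.32998256e-01, -2.16461371e-02,
       -7.01359020e+01, -1.65094106e+01]), 'qvel': array([ 0.04046923, -0.01353172,  0.03084078, -0.01261882, -0.06739022,
        0.07640477]), 'tau': array([-9.24944325e-04, -5.82721531e+01,  2.93044871e+01,  6.99722081e+00,
        6.80449579e-03, -1.75606833e-04]), 'tool_pos': array([0.21717463, 0.63857904, 0.22560315]), 'orientation': array([  94.43644696,   89.90272392, -104.35435032]), 'force': array([-0.13502604,  0.41908639,  0.53398163]), 'moment': array([-0.01863477, -0.01642683, -0.03063891]), 'opening': 0.08764063467633255}
scene [[440.90102462   0.         325.19594539]
 [  0.         440.90102462 230.12793388]
 [  0.           0.           1.        ]] [1.04821929 0.31264239 0.92453036] [ 37.93284352  -0.89436876 129.73840077] ['pixels', 'range_z', 'camera_matrix', 'eye', 'rotation']
top [[581.03834264   0.         314.1777635 ]
 [  0.         581.03834264 232.73714731]
 [  0.           0.           1.        ]] [ 0.26975445 -0.08442821  1.73270801] [ 10.03694899   1.12297141 -91.25146882] ['pixels', 'range_z', 'camera_matrix', 'eye', 'rotation']
```

View pics/scene0.png

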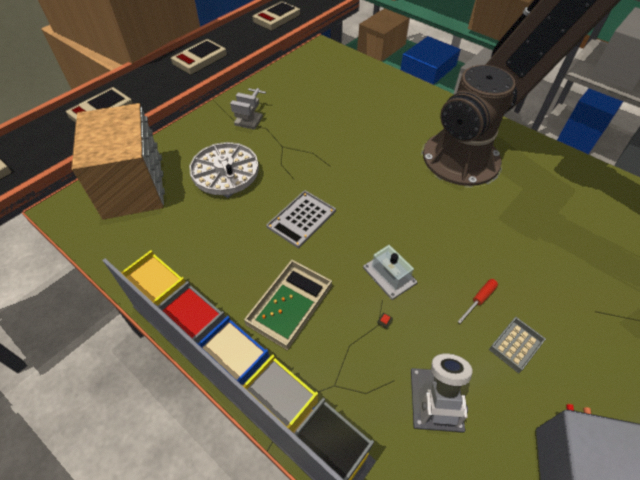

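View pics/top0.png

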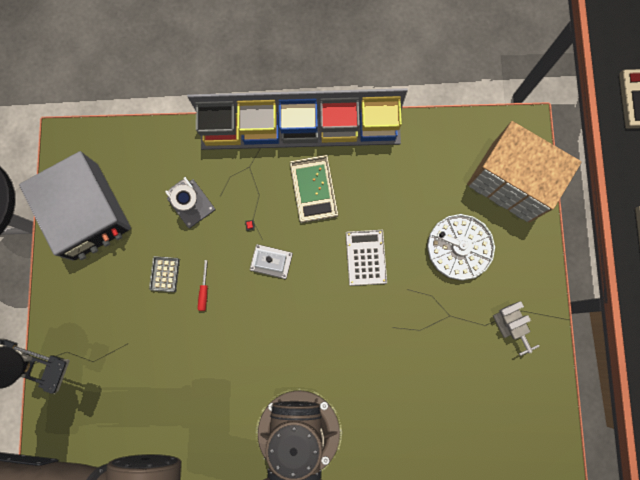

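Scene: nest with cover at (390,268), carousel (225,168), chassis (301,217), camera (447,385). Top: nest (271,262), camera (187,200), chassis (366,258), carousel (461,247). Now enlarged crops.

```bash
cat > h.py <<'E'
import numpy as np,cv2
from scipy.spatial.transform import Rotation as Ro
def load(n): return dict(np.load(f"pics/{n}.npz"))
def cam(s):
    R=Ro.from_euler('xyz',s["rotation"],degrees=True).as_matrix()
    return s["camera_matrix"],R,s["eye"]
def proj(s,P):
    K,R,e=cam(s); c=(np.atleast_2d(P)-e)@R
    return np.c_[K[0,2]+K[0,0]*c[:,0]/-c[:,2],K[1,2]-K[1,1]*c[:,1]/-c[:,2]]
def ray(s,uv):
    K,R,e=cam(s); uv=np.atleast_2d(uv)
    return np.c_[(uv[:,0]-K[0,2])/K[0,0],-(uv[:,1]-K[1,2])/K[1,1],-np.ones(len(uv))]@R.T
def onplane(s,uv,z):
    d=ray(s,uv); e=s["eye"]; return e+d*((z-e[2])/d[:,2])[:,None]
def cloud(s):
    v,u=np.mgrid[:480,:640]; d=ray(s,np.c_[u.ravel(),v.ravel()])
    return (s["eye"]+d*s["range_z"].ravel()[:,None]).reshape(480,640,3)
def crop(img,u,v,w,h,f):
    c=cv2.resize(img[v:v+h,u:u+w],None,fx=f,fy=f,interpolation=cv2.INTER_CUBIC)
    for k in range(0,w,10): cv2.putText(c,str(u+k),(k*f,8),0,.3,(0,255,255)); cv2.line(c,(k*f,10),(k*f,14),(0,255,255))
    for k in range(10,h,10): cv2.putText(c,str(v+k),(0,k*f+3),0,.3,(0,255,255))
    return c
E
python3 - <<'E'
from h import *
s=load("scene0");t=load("top0")
T=t["pixels"];S=s["pixels"]
a=np.hstack([crop(T,235,225,76,75,5),crop(T,150,165,76,75,5)])
b=np.hstack([crop(S,355,235,76,75,5),crop(S,402,345,76,75,5)])
cv2.imwrite("pics/c1.png",np.vstack([a,b])[:, :])
a=np.hstack([crop(T,335,215,165,80,4)]); cv2.imwrite("pics/c2.png",np.vstack([a,np.hstack([crop(S,180,125,165,70,4)])]))
C=cloud(t);Cs=cloud(s)
for n,u,v,c in [("nest",271,261,C),("tbl",330,300,C),("foot",203,215,C),("chas",366,250,C),("knob",269,260,C),("tblS",300,330,Cs)]: print(n,c[v,u].round(4))
E
```

```text
nest [0.4843 0.0676 0.0757]
tbl [ 0.3735 -0.0997 -0.0029]
foot [0.6398 0.2805 0.0048]
chas [ 0.5203 -0.2118  0.0014]
knob [0.4865 0.0727 0.0827]
tblS [0.7445 0.0055 0.009 ]
```

View pics/c1.png

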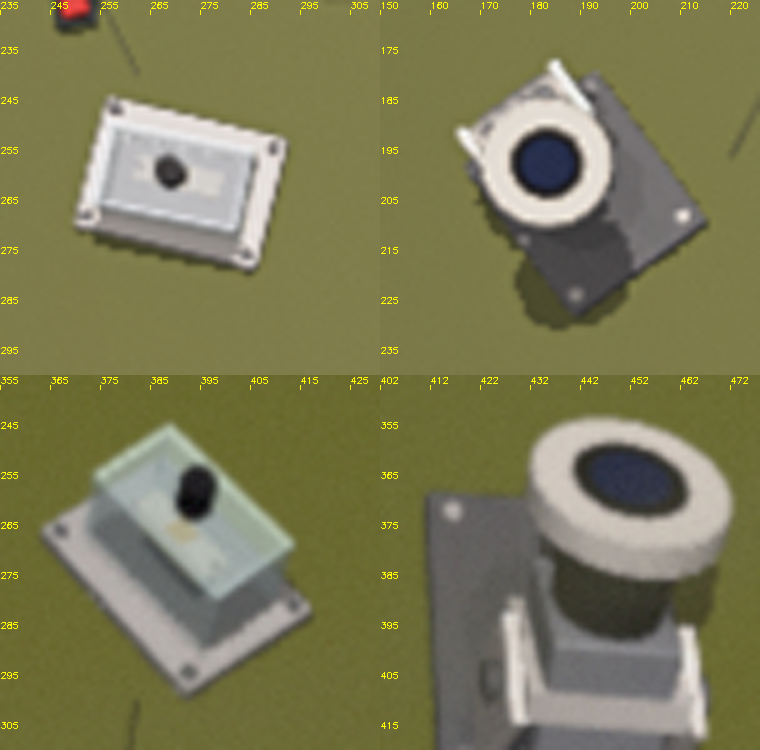

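View pics/c2.png

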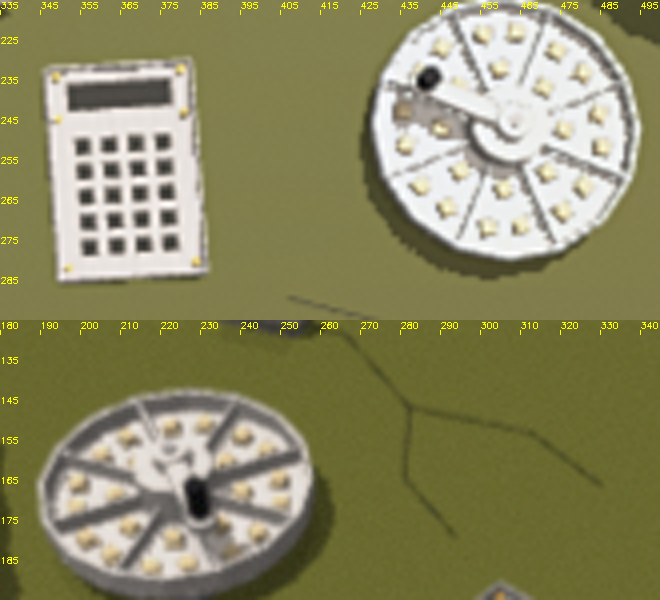

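Crops: nest plate corners in top ≈(257.6,244.4),(292.2,253.6),(285.4,279.2),(250.2,269.8); knob ≈(269,259) top, (394,258) scene; lens ≈(183,197.5) top, (452,366) scene; crank handle points towards the chassis, near top (442,234).

```bash
cat > fit.py <<'E'
from h import *
from scipy.optimize import least_squares
s=load("scene0");t=load("top0")
def P(o,f,*xy): return np.array(o)+(np.array(xy)+.5)/f-.5
def fitrect(name,dims,z,obs,x0):
    # obs: (cam, pixels, signs)
    f=lambda p: np.concatenate([(proj(c,np.c_[np.array(sg)*dims/2@np.array([[np.cos(p[2]),np.sin(p[2])],[-np.sin(p[2]),np.cos(p[2])]])+p[:2],np.full(len(sg),z)])-px).ravel() for c,px,sg in obs])
    for sub in ([obs] if len(obs)==1 else [obs]):
        r=least_squares(f,x0); print(name,r.x[:2].round(4),np.degrees(r.x[2]).round(2),r.fun.round(2))
    return r.x
def tri(obs):
    A=0;b=0
    for c,uv in obs:
        d=ray(c,uv)[0];d/=np.linalg.norm(d);M=np.eye(3)-np.outer(d,d);A=A+M;b=b+M@c["eye"]
    X=np.linalg.solve(A,b); print("tri",X.round(4),[(proj(c,X)-uv).round(2) for c,uv in obs]); return X
if __name__=="__main__":
    to=(235,225);so=(355,235)
    tp=P(to,5,(113,97),(286,143),(252,271),(76,224)); ts=[(1,1),(1,-1),(-1,-1),(-1,1)]
    sp=P(so,5,(42,152),(312,242),(188,322)); ss=[(1,-1),(-1,1),(1,1)]
    print(onplane(t,tp,.012).round(3)); print(onplane(s,sp,.012).round(3))
    d=np.array([.08,.112])
    fitrect("nest T",d,.012,[(t,tp,ts)],[.48,.07,-.2])
    sg=[(-1,-1),(1,1),(1,-1)]
    best=None
    for sg in ([(-1,-1),(-1,1),(1,1)],[(1,-1),(-1,1),(1,1)],[(1,-1),(-1,-1),(-1,1)],[(1,-1),(-1,1),(-1,-1)],[(-1,-1),(1,1),(1,-1)],[(-1,-1),(1,1),(1,1)]):
        fitrect(str(sg),d,.012,[(s,sp,sg)],[.48,.07,-.25])
    tri([(t,P(to,5,(171,170))),(s,P(so,5,(197,100)))])
    print("knobtop T z=.086",onplane(t,P(to,5,(171,170)),.086)," S",onplane(s,P(so,5,(197,100)),.086))
    # camera
    tp=P((150,165),5,(214,72),(327,222),(202,315)); print("foot",onplane(t,tp,.010).round(4))
    L=tri([(t,P((150,165),5,(167,163))),(s,P((402,345),5,(251,104)))])
    print("lens142",onplane(t,P((150,165),5,(167,163)),.142),onplane(s,P((402,345),5,(251,104)),.142))
    print("footS",onplane(s,P((402,345),5,(47,118)),.010))
    # chassis (z .012), carousel rim (z .044)
    tp=P((335,215),4,(45,69),(188,60),(206,271),(58,281)); c=onplane(t,tp,.012); print("chassis",c.round(3),c.mean(0))
    rim=P((335,215),4,(371,125),(640,130),(506,0),(510,260)); print("carT",onplane(t,rim,.044).round(3))
    hub=P((335,215),4,(514,122)); print("hubT",onplane(t,hub,.06))
    print("handle T", onplane(t,P((335,215),4,(428,77)),.103),"S",onplane(s,P((180,125),4,(195,160)),.103))
    print("carS",onplane(s,P((180,125),4,(38,170),(313,155)),.044).round(3))
E
python3 fit.py
```

```text
[[0.545 0.115 0.012]
 [0.515 0.011 0.012]
 [0.438 0.032 0.012]
 [0.469 0.137 0.012]]
[[0.516 0.01  0.012]
 [0.473 0.14  0.012]
 [0.548 0.119 0.012]]
nest T [0.4917 0.0737] -16.25 [-0.58 -0.24  0.74  0.02  0.4   0.22 -0.56 -0.02]
[(-1, -1), (-1, 1), (1, 1)] [0.5278 0.0735] 10.66 [ 4.31 -4.09 -7.98 -3.04  3.64  6.67]
[(1, -1), (-1, 1), (1, 1)] [0.4939 0.076 ] -16.52 [ 0.07  0.38  0.49 -0.23 -0.55 -0.14]
[(1, -1), (-1, -1), (-1, 1)] [0.5317 0.0819] -73.09 [ 11.77  -2.86 -11.28 -10.03  -0.27  11.85]
[(1, -1), (-1, 1), (-1, -1)] [0.5293 0.1006] -22.51 [  0.53  12.95   0.4   17.99  -0.93 -33.68]
[(-1, -1), (1, 1), (1, -1)] [0.4894 0.0857] 67.47 [ 3.15  6.46  5.69 -4.55 -8.53 -1.93]
[(-1, -1), (1, 1), (1, 1)] [0.5124 0.0662] 36.5 [ -3.6   -3.29 -10.68   9.36  14.12  -6.64]
tri [0.4899 0.0727 0.0873] [array([[ 0.02, -0.01]]), array([[0.03, 0.01]])]
knobtop T z=.086 [[0.4900709  0.07290848 0.086     ]]  S [[0.48906156 0.07227928 0.086     ]]
foot [[0.7526 0.3134 0.01  ]
 [0.6564 0.2429 0.01  ]
 [0.6007 0.3184 0.01  ]]
tri [0.6629 0.3082 0.1437] [array([[ 0.07, -0.02]]), array([[0.11, 0.03]])]
lens142 [[0.66323632 0.30877603 0.142     ]] [[0.66213222 0.30799367 0.142     ]]
footS [[0.65834495 0.24375012 0.01      ]]
chassis [[ 0.575 -0.153  0.012]
 [ 0.579 -0.26   0.012]
 [ 0.421 -0.267  0.012]
 [ 0.416 -0.157  0.012]] [ 0.49779014 -0.20921692  0.012     ]
carT [[ 0.522 -0.389  0.044]
 [ 0.513 -0.584  0.044]
 [ 0.613 -0.493  0.044]
 [ 0.421 -0.483  0.044]]
hubT [[ 0.51913041 -0.48897473  0.06      ]]
handle T [[ 0.54646021 -0.42006439  0.103     ]] S [[ 0.54478942 -0.42404317  0.103     ]]
carS [[ 0.588 -0.553  0.044]
 [ 0.45  -0.417  0.044]]
```

```bash
cat > go.py <<'E'
import sys,json
from h import *
from plant import *
def Rdown(yaw,flip=0): # jaws (tool y) along yaw+90; tool x down
    y=np.array([-np.sin(yaw),np.cos(yaw),0])*(-1 if flip else 1); x=np.array([0,0,-1.]); return np.c_[x,y,np.cross(x,y)]
def plan(p,R):
    o=get_obs(); R0=Ro.from_euler('xyz',o["orientation"],degrees=True); R1=Ro.from_matrix(R)
    print("at",o["tool_pos"].round(4),"t",round(o["clock"],2),"open",round(o["opening"],4),"F",o["force"].round(1))
    print("delta",(R0.inv().apply(np.array(p)-o["tool_pos"])).round(4),"turn",(R0.inv()*R1).as_rotvec(degrees=True).round(2))
    print("R0 cols x,y,z",R0.as_matrix().T.round(3).tolist())
E
python3 - <<'E'
from go import *
for f in (0,1): plan([.4905,.073,.17],Rdown(np.radians(-16.3),f))
print(get_obs()["joint_pos"])
E
```

```text
at [0.2172 0.6387 0.2257] t 0.1 open 0.0876 F [-0.2 -0.9 -0.3]
delta [ 0.0565  0.4474 -0.4409] turn [ 1.7751e+02 -1.3000e-01  1.0000e-02]
R0 cols x,y,z [[-0.0, -0.001, -1.0], [-0.322, -0.947, 0.001], [-0.947, 0.322, -0.0]]
at [0.2172 0.6387 0.2257] t 0.1 open 0.0876 F [-0.2 -0.9 -0.3]
delta [ 0.0565  0.4474 -0.4409] turn [-2.49 -0.01 -0.08]
R0 cols x,y,z [[-0.0, -0.001, -1.0], [-0.322, -0.947, 0.001], [-0.947, 0.322, -0.0]]
[ 8.77251679e+01  2.05880944e+01  6.41595198e-01 -1.50450607e-02
 -7.01364264e+01 -1.65069898e+01]
```

```bash
python3 -m crank '{"delta_pos":[[0,0.02,-0.02],[0,0.05,-0.05],[0,0.076,-0.075],[0,0.102,-0.1],[0,0.128,-0.126],[0,0.154,-0.152],[0,0.18,-0.177],[0,0.206,-0.203],[0,0.232,-0.229],[0,0.258,-0.254],[0,0.284,-0.28],[0,0.31,-0.306]],"turn":[[0,0,0],[0,0,0],[0,0,0],[-1,0,0],[-1,0,0],[-1,0,0],[-2,0,0],[-2,0,0],[-2,0,0],[-2.5,0,0],[-2.5,0,0],[-2.5,0,0]],"grip":[1,1,1,1,1,1,1,1,1,1,1,1]}'; python3 - <<'E'
from go import *
plan([.4905,.073,.12],Rdown(np.radians(-16.3),1))
E
```

```text
clock: 1.1
tool_pos: [0.4074, 0.2452, 0.2265]
orientation: [-14.9, 90.0, 148.8]
force: [1.3, 0.6, 0.0]
opening: 0.0878
at [0.4074 0.2452 0.2265] t 1.1 open 0.0878 F [1.3 0.6 0. ]
delta [ 0.1065  0.142  -0.128 ] turn [0.04 0.01 0.  ]
R0 cols x,y,z [[-0.0, 0.0, -1.0], [-0.28, -0.96, -0.0], [-0.96, 0.28, 0.0]]
```

```bash
python3 -m crank '{"delta_pos":[[0,0.02,-0.018],[0.01,0.045,-0.041],[0.02,0.07,-0.063],[0.03,0.095,-0.086],[0.04,0.115,-0.105],[0.06,0.13,-0.12],[0.075,0.138,-0.127],[0.085,0.14,-0.129],[0.095,0.14,-0.129],[0.1,0.14,-0.129],[0.104,0.14,-0.129],[0.104,0.14,-0.129]],"turn":[[0,0,0],[0,0,0],[0,0,0],[0,0,0],[0,0,0],[0,0,0],[0,0,0],[0,0,0],[0,0,0],[0,0,0],[0,0,0],[0,0,0]],"grip":[1,1,1,1,1,1,1,1,1,1,1,1]}'; python3 - <<'E'
from go import *
plan([.4905,.073,.065],Rdown(np.radians(-16.3),1))
for n in ("scene","top"):
    s=snapshot(n); np.savez(f"pics/{n}1.npz",**s); globals()[n[0]]=s
S=crop(s["pixels"] if 0 else load("scene1")["pixels"],320,180,130,130,4); T=crop(load("top1")["pixels"],225,210,80,130,4)
im=np.hstack([S[:520],T[:520,:270]]); cv2.imwrite("pics/c3.png",im)
o=get_obs();p=o["tool_pos"];y=Ro.from_euler('xyz',o["orientation"],degrees=True).as_matrix()[:,1]
for n in("scene1","top1"): print(n,proj(load(n),[p,p+y*.044,p-y*.044,[.4905,.073,.086]]).round(1).tolist())
E
```

```text
clock: 2.1
tool_pos: [0.4914, 0.0772, 0.1222]
orientation: [37.5, 90.0, -158.7]
force: [0.4, -0.4, 0.9]
opening: 0.0875
at [0.4914 0.0772 0.1222] t 2.1 open 0.0875 F [ 0.4 -0.4  0.9]
delta [ 0.0572  0.0043 -0.0003] turn [ 0.09  0.02 -0.02]
R0 cols x,y,z [[-0.0, -0.0, -1.0], [-0.279, -0.96, 0.0], [-0.96, 0.279, 0.0]]
scene1 [[397.4, 247.2], [385.1, 234.2], [410.3, 260.8], [393.9, 255.2]]
top1 [[266.0, 256.2], [281.1, 260.2], [250.9, 252.3], [268.8, 258.5]]
```

View pics/c3.png

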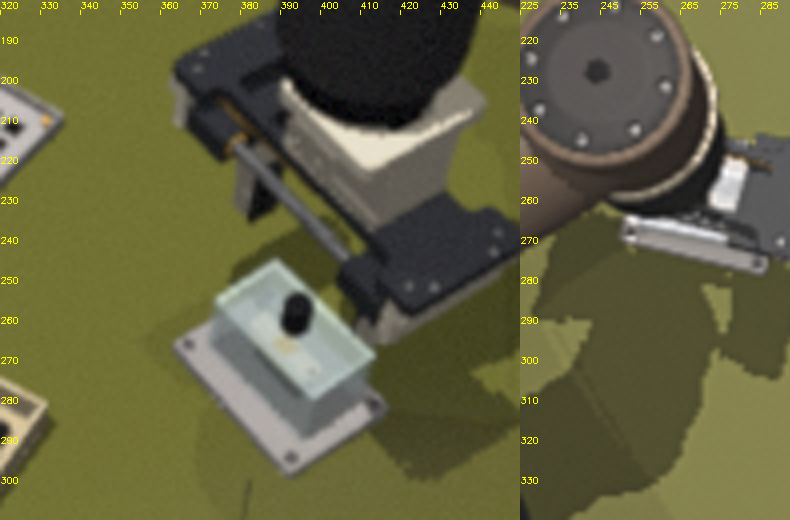

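The scene picture shows the fingers above the cover, with the left fingertip at (384,235), where the calibration predicts it. I'm descending on the knob.

```bash
python3 -m crank '{"delta_pos":[[0.005,0.004,0],[0.015,0.004,0],[0.025,0.004,0],[0.035,0.004,0],[0.043,0.004,0],[0.049,0.004,0],[0.053,0.004,0],[0.055,0.004,0],[0.055,0.004,0],[0.055,0.004,0]],"turn":[[0,0,0],[0,0,0],[0,0,0],[0,0,0],[0,0,0],[0,0,0],[0,0,0],[0,0,0],[0,0,0],[0,0,0]],"grip":[1,0.9,0.8,0.7,0.6,0.5,0.5,0.5,0.5,0.5]}'; python3 - <<'E'
from go import *
plan([.4905,.073,.0655],Rdown(np.radians(-16.3),1))
E
```

```text
clock: 3.03
tool_pos: [0.4909, 0.0727, 0.0677]
orientation: [-166.4, 90.0, -2.7]
force: [0.3, 0.1, 0.4]
opening: 0.0444
at [0.4909 0.0727 0.0677] t 3.03 open 0.0444 F [0.3 0.1 0.4]
delta [ 0.0022 -0.0002  0.0004] turn [ 0.02 -0.01  0.  ]
R0 cols x,y,z [[0.0, -0.0, -1.0], [-0.28, -0.96, -0.0], [-0.96, 0.28, -0.0]]
```

Close, then lift gently.

```bash
python3 -m crank '{"delta_pos":[[0.0015,0,0],[0.0015,0,0],[0.0015,0,0],[0.0015,0,0],[0.0015,0,0],[0.0015,0,0],[0.0015,0,0],[0.0015,0,0]],"turn":[[0,0,0],[0,0,0],[0,0,0],[0,0,0],[0,0,0],[0,0,0],[0,0,0],[0,0,0]],"grip":[0.3,0.2,0.1,0,0,0,0,0]}'; python3 -m crank '{"delta_pos":[[-0.002,0,0],[-0.006,0,0],[-0.012,0,0],[-0.02,0,0],[-0.029,0,0],[-0.039,0,0],[-0.05,0,0],[-0.06,0,0],[-0.069,0,0],[-0.076,0,0],[-0.08,0,0],[-0.08,0,0]],"turn":[[0,0,0],[0,0,0],[0,0,0],[0,0,0],[0,0,0],[0,0,0],[0,0,0],[0,0,0],[0,0,0],[0,0,0],[0,0,0],[0,0,0]],"grip":[0,0,0,0,0,0,0,0,0,0,0,0]}'; python3 - <<'E'
from go import *
plan([.5065,-.328,.148],Rdown(np.radians(-86),1))
for n in ("scene","top"):
    s=snapshot(n); np.savez(f"pics/{n}2.npz",**s); cv2.imwrite(f"pics/{n}2.png",s["pixels"])
im=np.hstack([crop(load("scene2")["pixels"],345,170,90,140,4),crop(load("top2")["pixels"],220,220,100,140,4)]); cv2.imwrite("pics/c4.png",im)
E
```

```text
clock: 3.7
tool_pos: [0.4909, 0.0727, 0.0663]
orientation: [-136.6, 90.0, 27.2]
force: [-1.0, 0.8, 1.5]
opening: 0.0169
clock: 4.7
tool_pos: [0.4911, 0.0729, 0.1471]
orientation: [-136.0, 89.9, 27.7]
force: [-0.5, -0.6, -1.1]
opening: 0.017
at [0.4911 0.0729 0.1471] t 4.7 open 0.017 F [-0.5 -0.6 -1.1]
delta [-0.0012  0.3805 -0.1271] turn [ 6.972e+01 -2.000e-02  1.000e-01]
R0 cols x,y,z [[0.001, 0.001, -1.0], [-0.28, -0.96, -0.001], [-0.96, 0.28, -0.001]]
```

View pics/c4.png

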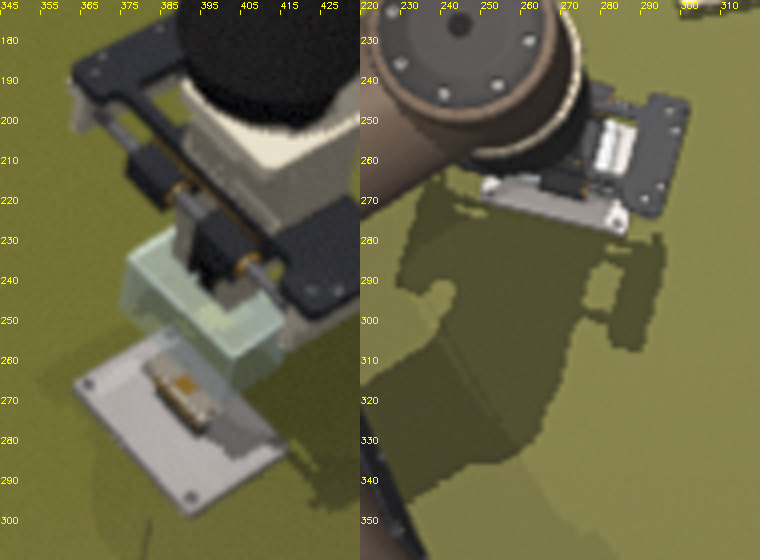

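The cover is held (about (397,247) in scene) and the chip is bare on its rail (about (390,267)). I'm carrying the cover to the gap.

```bash
python3 -m crank '{"delta_pos":[[0,0.006,-0.002],[0,0.018,-0.006],[0,0.035,-0.012],[0,0.055,-0.018],[0,0.076,-0.025],[0,0.098,-0.033],[0,0.12,-0.04],[0,0.142,-0.047],[0,0.164,-0.055],[0,0.186,-0.062],[0,0.208,-0.07],[0,0.23,-0.077]],"turn":[[1,0,0],[4,0,0],[8,0,0],[12,0,0],[16,0,0],[20,0,0],[24,0,0],[28,0,0],[32,0,0],[36,0,0],[40,0,0],[44,0,0]],"grip":[0,0,0,0,0,0,0,0,0,0,0,0]}'; python3 - <<'E'
from go import *
plan([.5065,-.328,.148],Rdown(np.radians(-86),1))
E
```

```text
clock: 5.8
tool_pos: [0.4996, -0.1713, 0.1454]
orientation: [61.2, 89.9, -179.3]
force: [0.6, 0.4, -0.5]
opening: 0.0174
at [ 0.4996 -0.1713  0.1454] t 5.8 open 0.0174 F [ 0.6  0.4 -0.5]
delta [-0.0026  0.0711 -0.1399] turn [ 2.547e+01  2.000e-02 -7.000e-02]
R0 cols x,y,z [[-0.001, -0.0, -1.0], [-0.871, -0.492, 0.001], [-0.492, 0.871, 0.001]]
```

```bash
python3 -m crank '{"delta_pos":[[0,0.008,-0.016],[0,0.018,-0.034],[0,0.027,-0.052],[0,0.036,-0.07],[0,0.045,-0.088],[0,0.053,-0.105],[0,0.06,-0.118],[0,0.066,-0.129],[0,0.069,-0.136],[0,0.07,-0.139],[0,0.07,-0.139],[0,0.07,-0.139]],"turn":[[3,0,0],[6,0,0],[9,0,0],[12,0,0],[15,0,0],[18,0,0],[21,0,0],[23,0,0],[25,0,0],[25.5,0,0],[25.5,0,0],[25.5,0,0]],"grip":[0,0,0,0,0,0,0,0,0,0,0,0]}'; python3 - <<'E'
from go import *
plan([.5065,-.328,.0555],Rdown(np.radians(-86),1))
for n in ("scene","top"):
    s=snapshot(n); np.savez(f"pics/{n}3.npz",**s)
im=np.hstack([crop(load("scene3")["pixels"],180,90,160,150,4)]); cv2.imwrite("pics/c5.png",im)
E
```

```text
clock: 6.8
tool_pos: [0.5081, -0.3248, 0.1459]
orientation: [46.3, 90.0, 140.6]
force: [0.9, 0.2, -0.6]
opening: 0.0171
at [ 0.5081 -0.3248  0.1459] t 6.8 open 0.0171 F [ 0.9  0.2 -0.6]
delta [ 0.0904  0.0018 -0.0031] turn [ 0.26  0.02 -0.02]
R0 cols x,y,z [[-0.0, 0.0, -1.0], [-0.997, -0.074, 0.0], [-0.074, 0.997, 0.0]]
```

View pics/c5.png

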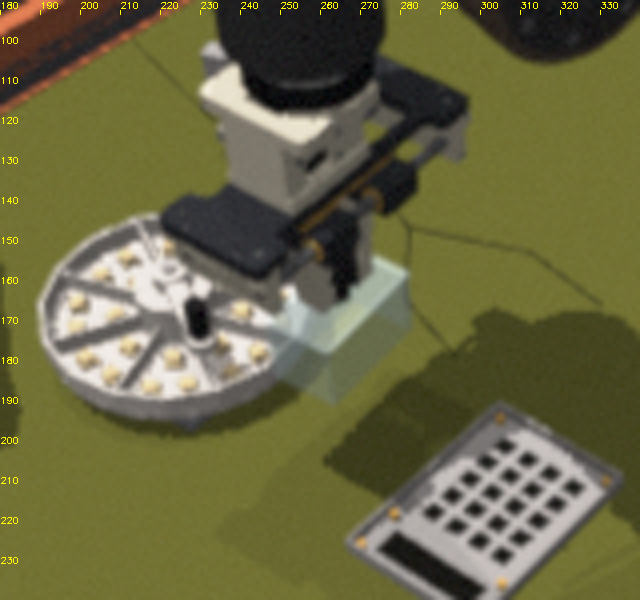

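The scene view shows the cover hanging between carousel and chassis, clear of both. I'm lowering it.

```bash
python3 -m crank '{"delta_pos":[[0.003,0,-0.001],[0.01,0.001,-0.001],[0.02,0.001,-0.001],[0.031,0.001,-0.001],[0.042,0.001,-0.001],[0.053,0.001,-0.001],[0.063,0.001,-0.001],[0.072,0.001,-0.001],[0.079,0.001,-0.001],[0.084,0.001,-0.001],[0.087,0.001,-0.001],[0.087,0.001,-0.001]],"turn":[[0,0,0],[0,0,0],[0,0,0],[0,0,0],[0,0,0],[0,0,0],[0,0,0],[0,0,0],[0,0,0],[0,0,0],[0,0,0],[0,0,0]],"grip":[0,0,0,0,0,0,0,0,0,0,0,0]}'; python3 -m crank '{"delta_pos":[[0.001,0,0],[0.002,0,0],[0.003,0,0],[0.004,0,0],[0.004,0,0]],"turn":[[0,0,0],[0,0,0],[0,0,0],[0,0,0],[0,0,0]],"grip":[0,0,0,0,0]}'
```

```text
clock: 7.9
tool_pos: [0.5071, -0.3262, 0.0584]
orientation: [68.8, 90.0, 163.0]
force: [-0.8, -0.2, -0.7]
opening: 0.0169
clock: 8.32
tool_pos: [0.5073, -0.3262, 0.0551]
orientation: [-91.1, 90.0, 3.1]
force: [0.1, -0.1, -0.5]
opening: 0.0174
```

```bash
python3 -m crank '{"delta_pos":[[0.0005,0,0],[0.001,0,0],[0.001,0,0]],"turn":[[0,0,0],[0,0,0],[0,0,0]],"grip":[0,0,0]}'; python3 -m crank '{"delta_pos":[[0,0,0],[0,0,0],[0,0,0],[0,0,0],[0,0,0]],"turn":[[0,0,0],[0,0,0],[0,0,0],[0,0,0],[0,0,0]],"grip":[0.3,0.4,0.5,0.5,0.5]}'; python3 -m crank '{"delta_pos":[[-0.005,0,0],[-0.015,0,0],[-0.03,0,0],[-0.045,0,0],[-0.06,0,0],[-0.075,0,0],[-0.09,0,0],[-0.105,0,0],[-0.12,0,0],[-0.125,0,0],[-0.128,0,0],[-0.13,0,0]],"turn":[[0,0,0],[0,0,0],[0,0,0],[0,0,0],[0,0,0],[0,0,0],[0,0,0],[0,0,0],[0,0,0],[0,0,0],[0,0,0],[0,0,0]],"grip":[0.5,0.5,0.5,0.5,0.5,0.5,0.6,0.7,0.8,0.9,1,1]}'; python3 - <<'E'
from go import *
plan([.492,.074,.15],Rdown(np.radians(-16.3),1))
for n in ("scene","top"):
    s=snapshot(n); np.savez(f"pics/{n}4.npz",**s)
# nest is 5x from the scene and top pictures, cover spot 4x
a=np.hstack([crop(load("scene4")["pixels"],355,235,75,70,5),crop(load("top4")["pixels"],235,230,75,70,5)])
b=np.hstack([crop(load("scene4")["pixels"],200,130,75,48,5),crop(load("top4")["pixels"],380,215,75,48,5)])
cv2.imwrite("pics/c6.png",np.vstack([a,b]))
E
```

```text
clock: 8.57
tool_pos: [0.5074, -0.3263, 0.0543]
orientation: [-127.6, 90.0, -33.4]
force: [-1.2, -0.1, 1.2]
opening: 0.0167
clock: 8.98
tool_pos: [0.5073, -0.3262, 0.054]
orientation: [-150.5, 90.0, -56.2]
force: [-1.3, -0.4, 0.2]
opening: 0.042
clock: 9.98
tool_pos: [0.5072, -0.3261, 0.1845]
orientation: [-86.4, 90.0, 7.9]
force: [-0.5, 0.4, -0.1]
opening: 0.0781
at [ 0.5072 -0.3261  0.1845] t 9.98 open 0.0781 F [-0.5  0.4 -0.1]
delta [ 0.0345 -0.0142  0.4001] turn [-6.949e+01 -2.000e-02  3.000e-02]
R0 cols x,y,z [[0.001, 0.0, -1.0], [-0.997, -0.073, -0.001], [-0.073, 0.997, 0.0]]
```

View pics/c6.png

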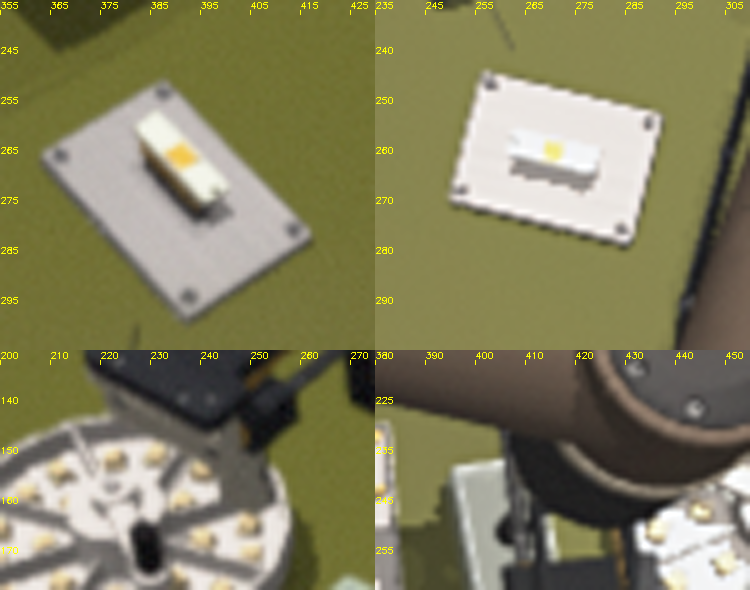

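The chip sits on its rail, gold lid at scene ≈(391,266), top ≈(270.5,260); the cover's off in the gap (partly behind the arm).

```bash
python3 - <<'E'
from fit import *
so=(355,235);to=(235,230); d=np.array([.08,.112])
sp=P(so,5,(42,157),(165,81),(312,240),(187,322)); tp=P(to,5,(109,71),(286,114),(257,244),(75,203))
fitrect("nest S",d,.012,[(s,sp,[(1,-1),(-1,-1),(-1,1),(1,1)])],[.49,.07,-.28])
n=fitrect("nest T",d,.012,[(t,tp,[(1,1),(1,-1),(-1,-1),(-1,1)])],[.49,.07,-.28])
fitrect("nest B",d,.012,[(s,sp,[(1,-1),(-1,-1),(-1,1),(1,1)]),(t,tp,[(1,1),(1,-1),(-1,-1),(-1,1)])],[.49,.07,-.28])
cs=P(so,5,(137,128),(158,110),(228,188),(207,207)); c=onplane(s,cs,.042); print(c.round(4),c.mean(0).round(4))
for a,b in((0,3),(1,2)): q=c[a]-c[b]; print("yaw",np.degrees(np.arctan2(q[0],-q[1])),np.linalg.norm(q))
print("lid S",onplane(s,P(so,5,(183,156)),.0425),"T",onplane(t,P(to,5,(179,151)),.0425))
ct=onplane(t,P(to,5,(137,131),(224,153)),.042); q=ct[0]-ct[1]; print(np.degrees(np.arctan2(-q[0],q[1])),np.linalg.norm(q))
E
```

```text
nest S [0.4946 0.0757] -15.55 [-0.31 -0.14  0.04  0.23  0.36 -0.1  -0.1   0.  ]
nest T [0.4922 0.0737] -14.39 [-0.35  0.29  0.47 -0.01 -0.02 -0.01 -0.1  -0.27]
nest B [0.4934 0.0748] -15.05 [-0.38 -0.46 -0.22 -0.26  0.37 -0.84  0.13 -0.55 -0.53 -0.28  0.18 -0.17
 -0.61 -0.24 -0.57 -0.92]
[[0.4922 0.0468 0.042 ]
 [0.477  0.0485 0.042 ]
 [0.4923 0.0996 0.042 ]
 [0.5076 0.0979 0.042 ]] [0.4923 0.0732 0.042 ]
yaw -16.71304324438721 0.05336723508113172
yaw -16.742018936107243 0.05332986948250929
lid S [[0.49148193 0.07312157 0.0425    ]] T [[0.49222697 0.07239121 0.0425    ]]
-15.620000298112396 0.053024529959592025
```

```bash
python3 -m crank '{"delta_pos":[[0,-0.001,0.02],[0,-0.002,0.045],[0,-0.003,0.075],[0,-0.004,0.105],[0,-0.005,0.135],[0,-0.006,0.165],[0,-0.007,0.195],[0,-0.008,0.225],[0,-0.009,0.255],[0,-0.01,0.285],[0,-0.011,0.315],[0,-0.012,0.345]],"turn":[[-3,0,0],[-8,0,0],[-14,0,0],[-20,0,0],[-26,0,0],[-32,0,0],[-38,0,0],[-44,0,0],[-50,0,0],[-56,0,0],[-62,0,0],[-66,0,0]],"grip":[1,1,1,1,1,1,1,1,1,1,1,1]}'
```

```text
clock: 11.08
tool_pos: [0.4931, 0.02, 0.1833]
orientation: [37.9, 89.9, -161.6]
force: [1.1, -0.1, 0.8]
opening: 0.0872
```

```bash
python3 - <<'E'
from go import *
plan([.492,.073,.09],Rdown(np.radians(-15.9),1))
E
```

```text
at [0.4931 0.02   0.1833] t 11.08 open 0.0872 F [ 1.1 -0.1  0.8]
delta [ 0.0933 -0.0496  0.0186] turn [-3.56  0.06 -0.05]
R0 cols x,y,z [[-0.001, -0.0, -1.0], [-0.333, -0.943, 0.001], [-0.943, 0.333, 0.001]]
```

```bash
python3 -m crank '{"delta_pos":[[0,-0.012,0.005],[0,-0.026,0.01],[0.01,-0.038,0.015],[0.025,-0.046,0.018],[0.045,-0.049,0.019],[0.065,-0.0495,0.019],[0.08,-0.0495,0.019],[0.09,-0.0495,0.019],[0.093,-0.0495,0.019],[0.093,-0.0495,0.019],[0.093,-0.0495,0.019]],"turn":[[-1,0,0],[-2,0,0],[-3,0,0],[-3.5,0,0],[-3.5,0,0],[-3.5,0,0],[-3.5,0,0],[-3.5,0,0],[-3.5,0,0],[-3.5,0,0],[-3.5,0,0]],"grip":[1,1,1,1,1,1,1,1,1,1,1]}'; python3 - <<'E'
from go import *
plan([.492,.073,.021],Rdown(np.radians(-15.9),1))
E
```

```text
clock: 12.0
tool_pos: [0.4931, 0.0717, 0.0914]
orientation: [175.0, 90.0, -21.3]
force: [-0.1, -0.1, -0.3]
opening: 0.0874
at [0.4931 0.0717 0.0914] t 12.0 open 0.0874 F [-0.1 -0.1 -0.3]
delta [ 0.0704 -0.0009  0.0014] turn [-0.38 -0.02 -0.  ]
R0 cols x,y,z [[0.0, -0.0, -1.0], [-0.28, -0.96, 0.0], [-0.96, 0.28, -0.0]]
```

```bash
python3 -m crank '{"delta_pos":[[0.005,-0.001,0.001],[0.013,-0.001,0.001],[0.022,-0.001,0.001],[0.032,-0.001,0.001],[0.042,-0.001,0.001],[0.051,-0.001,0.001],[0.059,-0.001,0.001],[0.065,-0.001,0.001],[0.068,-0.001,0.001],[0.069,-0.001,0.001],[0.069,-0.001,0.001],[0.069,-0.001,0.001]],"turn":[[-0.4,0,0],[-0.4,0,0],[-0.4,0,0],[-0.4,0,0],[-0.4,0,0],[-0.4,0,0],[-0.4,0,0],[-0.4,0,0],[-0.4,0,0],[-0.4,0,0],[-0.4,0,0],[-0.4,0,0]],"grip":[1,1,1,1,0.95,0.9,0.85,0.8,0.75,0.75,0.75,0.75]}'; python3 - <<'E'
from go import *
plan([.492,.073,.021],Rdown(np.radians(-15.9),1))
for n in ("scene",):
    s=snapshot(n); np.savez(f"pics/{n}5.npz",**s)
cv2.imwrite("pics/c7.png",crop(s["pixels"],340,210,100,100,6))
E
```

```text
clock: 13.0
tool_pos: [0.4924, 0.0731, 0.0223]
orientation: [-139.4, 90.0, 24.7]
force: [0.8, 0.0, 0.4]
opening: 0.0658
at [0.4924 0.0731 0.0223] t 13.0 open 0.0658 F [0.8 0.  0.4]
delta [0.0013 0.0002 0.0003] turn [ 0.03 -0.02  0.02]
R0 cols x,y,z [[0.001, 0.0, -1.0], [-0.274, -0.962, -0.0], [-0.962, 0.274, -0.0]]
```

View pics/c7.png

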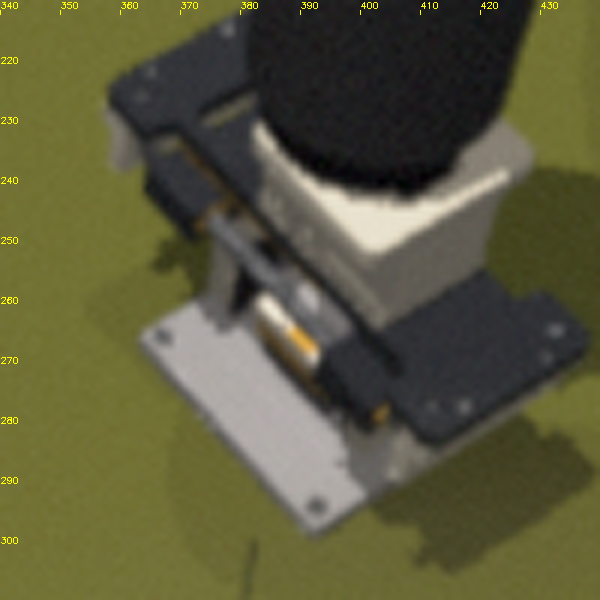

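The chip lies between the fingers, with its left end at (383,262) just inside the left pad. I'm closing and lifting.

```bash
python3 -m crank '{"delta_pos":[[0.001,0,0],[0.001,0,0],[0.001,0,0],[0.001,0,0],[0.001,0,0],[0.001,0,0],[0.001,0,0],[0.001,0,0],[0.001,0,0]],"turn":[[0,0,0],[0,0,0],[0,0,0],[0,0,0],[0,0,0],[0,0,0],[0,0,0],[0,0,0],[0,0,0]],"grip":[0.68,0.64,0.61,0.58,0.5,0.3,0,0,0]}';  python3 -m crank '{"delta_pos":[[-0.001,0,0],[-0.003,0,0],[-0.007,0,0],[-0.012,0,0],[-0.018,0,0],[-0.025,0,0],[-0.033,0,0],[-0.041,0,0],[-0.049,0,0],[-0.056,0,0],[-0.06,0,0],[-0.06,0,0]],"turn":[[0,0,0],[0,0,0],[0,0,0],[0,0,0],[0,0,0],[0,0,0],[0,0,0],[0,0,0],[0,0,0],[0,0,0],[0,0,0],[0,0,0]],"grip":[0,0,0,0,0,0,0,0,0,0,0,0]}'
```

```text
clock: 13.8
tool_pos: [0.4922, 0.073, 0.0212]
orientation: [-160.1, 90.0, 4.1]
force: [-0.3, 0.5, 1.7]
opening: 0.051
clock: 14.8
tool_pos: [0.4927, 0.0733, 0.0822]
orientation: [-136.7, 89.9, 27.5]
force: [0.9, 0.1, 0.1]
opening: 0.0509
```

Chip held (opening 51 mm). Refine the lens centre and camera yaw numerically from the first images.

```bash
python3 - <<'E'
from fit import *
for nm in ("0",):
  obs={}
  for n,c,(u,v) in (("T",t,(183,197)),("S",s,(452,366))):
    g=cv2.cvtColor(c["pixels"],cv2.COLOR_BGR2GRAY); f=8; x0,y0=u-30,v-30
    G=cv2.resize(g[y0:y0+60,x0:x0+60],None,fx=f,fy=f,interpolation=cv2.INTER_CUBIC)
    for th in (80,100,120):
      m=(G<th).astype(np.uint8); k,l,st,ce=cv2.connectedComponentsWithStats(m); i=l[30*f,30*f]
      cn=max(cv2.findContours((l==i).astype(np.uint8),cv2.RETR_EXTERNAL,cv2.CHAIN_APPROX_NONE)[0],key=len)
      e=cv2.fitEllipse(cn); px=(np.array([x0,y0])+(np.array(e[0])+.5)/f-.5)
      print(n,th,"area",st[i,4]/f/f,"ell",px.round(2),np.array(e[1]).round(1)/f,"at z.142",onplane(c,px,.142).round(4)); obs[n]=(c,px)
  tri([obs["T"],obs["S"]])
for n,c,(x0,y0,w,h) in (("T",t,(160,170,65,65)),("S",s,(400,355,80,80))):
  G=cv2.resize(cv2.cvtColor(c["pixels"],cv2.COLOR_BGR2GRAY)[y0:y0+h,x0:x0+w],None,fx=6,fy=6,interpolation=cv2.INTER_CUBIC)
  L=cv2.createLineSegmentDetector().detect(G)[0].reshape(-1,2,2)
  for a,b in L:
    if np.linalg.norm(a-b)<55: continue
    q=np.array([x0,y0])+(np.array([a,b])+.5)/6-.5; w_=onplane(c,q,.010)[:,:2]; d=w_[1]-w_[0]
    print(n,q.round(1).tolist(),"len",np.linalg.norm(d).round(3),"yaw",(np.degrees(np.arctan2(d[1],d[0]))%90).round(1))
E
```

```text
T 80 area 140.421875 ell [182.89 197.24] [13.0375 13.5125] at z.142 [[0.6631 0.3091 0.142 ]]
T 100 area 148.703125 ell [182.92 197.22] [13.4375 13.8875] at z.142 [[0.6632 0.309  0.142 ]]
T 120 area 156.40625 ell [182.92 197.2 ] [13.8125 14.2125] at z.142 [[0.6632 0.309  0.142 ]]
S 80 area 223.5625 ell [451.62 365.56] [12.525 22.4  ] at z.142 [[0.6626 0.3079 0.142 ]]
S 100 area 240.640625 ell [451.66 365.59] [13.1125 23.0375] at z.142 [[0.6626 0.308  0.142 ]]
S 120 area 256.234375 ell [451.67 365.61] [13.65   23.5875] at z.142 [[0.6626 0.308  0.142 ]]
tri [0.6631 0.3084 0.1431] [array([[ 0.13, -0.04]]), array([[0.21, 0.06]])]
T [[192.3, 186.5], [184.9, 176.6]] len 0.04 yaw 36.1
T [[187.8, 209.4], [194.7, 203.3]] len 0.028 yaw 41.5
T [[169.4, 199.6], [174.2, 207.5]] len 0.03 yaw 30.8
T [[177.4, 209.3], [188.2, 209.3]] len 0.033 yaw 88.4
T [[201.0, 218.3], [214.4, 208.6]] len 0.05 yaw 35.7
S [[467.0, 416.6], [464.4, 395.3]] len 0.042 yaw 35.8
S [[445.8, 357.8], [455.7, 359.2]] len 0.021 yaw 31.3
S [[459.3, 373.3], [447.3, 372.1]] len 0.025 yaw 34.6
S [[462.3, 397.6], [461.4, 407.5]] len 0.02 yaw 23.7
S [[426.1, 392.3], [427.7, 414.2]] len 0.043 yaw 35.8
S [[437.5, 379.6], [449.1, 384.9]] len 0.025 yaw 13.6
S [[465.0, 359.3], [456.7, 355.1]] len 0.019 yaw 9.5
S [[453.9, 397.9], [444.7, 397.3]] len 0.019 yaw 36.1
```

```bash
cat > fin.py <<'E'
from go import *
def tgt(d,L=np.array([.663,.3085,.142]),yaw=36.0,off=.0183):
    a=np.radians(yaw); h=np.array([-np.cos(a),-np.sin(a),0]); z=.5*h+np.array([0,0,np.cos(np.pi/6)])
    y=-np.array([-np.sin(a),np.cos(a),0]); x=-z
    return L+z*(d-off),np.c_[x,y,np.cross(x,y)]
E
python3 - <<'E'
from fin import *
p,R=tgt(.15);print(p); plan(p,R); p,R=tgt(.09);print(p)
E
```

```text
[0.60972623 0.26979434 0.25605555]
at [0.4927 0.0733 0.0822] t 14.8 open 0.0509 F [0.9 0.1 0.1]
delta [-0.1734 -0.2213 -0.0591] turn [-50.65  27.79 -13.54]
R0 cols x,y,z [[0.002, 0.001, -1.0], [-0.273, -0.962, -0.001], [-0.962, 0.273, -0.001]]
[0.63399674 0.2874279  0.20409402]
```

```bash
python3 -m crank '{"delta_pos":[[-0.008,-0.001,0],[-0.024,-0.005,-0.001],[-0.042,-0.012,-0.003],[-0.06,-0.02,-0.005],[-0.078,-0.032,-0.008],[-0.096,-0.045,-0.012],[-0.112,-0.06,-0.016],[-0.128,-0.076,-0.02],[-0.142,-0.092,-0.024],[-0.154,-0.108,-0.028],[-0.164,-0.124,-0.032],[-0.17,-0.138,-0.036]],"turn":[[0,0,0],[-2,1.1,-0.5],[-4,2.2,-1.1],[-6,3.3,-1.6],[-8,4.4,-2.1],[-11,6,-2.9],[-14,7.7,-3.7],[-17,9.3,-4.5],[-20,11,-5.3],[-23,12.6,-6.1],[-26,14.3,-7],[-29,15.9,-7.8]],"grip":[0,0,0,0,0,0,0,0,0,0,0,0]}'; python3 - <<'E'
from fin import *
p,R=tgt(.15); plan(p,R)
E
```

```text
clock: 15.8
tool_pos: [0.5653, 0.1978, 0.2531]
orientation: [-168.6, 72.2, 25.0]
force: [-0.2, 0.1, -0.2]
opening: 0.0512
at [0.5653 0.1978 0.2531] t 15.8 open 0.0512 F [-0.2  0.1 -0.2]
delta [ 0.0188 -0.0591 -0.0577] turn [-21.42  11.76  -5.66]
R0 cols x,y,z [[0.276, 0.129, -0.952], [0.244, -0.968, -0.06], [-0.93, -0.216, -0.299]]
```

```bash
python3 -m crank '{"delta_pos":[[0.002,-0.007,-0.007],[0.005,-0.015,-0.015],[0.008,-0.024,-0.023],[0.01,-0.032,-0.031],[0.013,-0.04,-0.039],[0.015,-0.047,-0.046],[0.017,-0.053,-0.052],[0.018,-0.057,-0.056],[0.019,-0.059,-0.058],[0.019,-0.059,-0.058],[0.019,-0.059,-0.058],[0.019,-0.059,-0.058]],"turn":[[-2.6,1.4,-0.7],[-5.2,2.9,-1.4],[-7.8,4.3,-2.1],[-10.4,5.7,-2.8],[-13,7.1,-3.4],[-15.6,8.6,-4.1],[-18,9.9,-4.8],[-20,11,-5.3],[-21.4,11.8,-5.7],[-21.4,11.8,-5.7],[-21.4,11.8,-5.7],[-21.4,11.8,-5.7]],"grip":[0,0,0,0,0,0,0,0,0,0,0,0]}'; python3 - <<'E'
from fin import *
p,R=tgt(.09); plan(p,R)
E
```

```text
clock: 16.8
tool_pos: [0.6096, 0.268, 0.2539]
orientation: [-179.8, 60.2, 35.9]
force: [-0.2, -0.9, 1.1]
opening: 0.0511
at [0.6096 0.268  0.2539] t 16.8 open 0.0511 F [-0.2 -0.9  1.1]
delta [ 0.0587 -0.0014 -0.0023] turn [-0.29  0.19 -0.05]
R0 cols x,y,z [[0.403, 0.292, -0.868], [0.584, -0.812, -0.002], [-0.705, -0.506, -0.497]]
```

```bash
python3 -m crank '{"delta_pos":[[0.004,-0.0005,-0.001],[0.01,-0.001,-0.002],[0.018,-0.001,-0.002],[0.027,-0.001,-0.002],[0.036,-0.001,-0.002],[0.044,-0.001,-0.002],[0.05,-0.001,-0.002],[0.055,-0.001,-0.002],[0.058,-0.001,-0.002],[0.058,-0.001,-0.002],[0.058,-0.001,-0.002],[0.058,-0.001,-0.002]],"turn":[[-0.2,0.1,0],[-0.2,0.1,0],[-0.2,0.1,0],[-0.2,0.1,0],[-0.2,0.1,0],[-0.2,0.1,0],[-0.2,0.1,0],[-0.2,0.1,0],[-0.2,0.1,0],[-0.2,0.1,0],[-0.2,0.1,0],[-0.2,0.1,0]],"grip":[0,0,0,0,0,0,0,0,0,0,0,0]}'; python3 - <<'E'
from fin import *
p,R=tgt(.09); plan(p,R)
for n in ("scene","top"):
    s=snapshot(n); np.savez(f"pics/{n}6.npz",**s)
cp=get_obs()["tool_pos"]-R[:,0]*.0183
for n in ("scene6","top6"): print(n,proj(load(n),[cp,cp+R[:,1]*.026,cp-R[:,1]*.026,[.663,.3085,.142]]).round(1).tolist())
a=crop(load("scene6")["pixels"],400,300,90,120,5); b=crop(load("top6")["pixels"],380,215,70,60,5); b=np.vstack([b,np.zeros((300,350,3),np.uint8)])
c=crop(load("scene6")["pixels"],215,130,70,60,5); b[300:]=c[:300]
cv2.imwrite("pics/c8.png",np.hstack([a,b]))
E
```

```text
clock: 17.8
tool_pos: [0.6339, 0.2865, 0.2047]
orientation: [-180.0, 60.0, 35.9]
force: [1.4, -0.4, 0.2]
opening: 0.051
at [0.6339 0.2865 0.2047] t 17.8 open 0.051 F [ 1.4 -0.4  0.2]
delta [ 0.0009 -0.0007 -0.0002] turn [-0.08  0.04 -0.04]
R0 cols x,y,z [[0.404, 0.293, -0.866], [0.587, -0.81, -0.0], [-0.702, -0.508, -0.499]]
scene6 [[459.4, 323.6], [444.5, 322.6], [474.4, 324.6], [451.8, 365.9]]
top6 [[185.9, 203.4], [193.8, 197.7], [178.0, 209.2], [183.1, 197.3]]
```

View pics/c8.png

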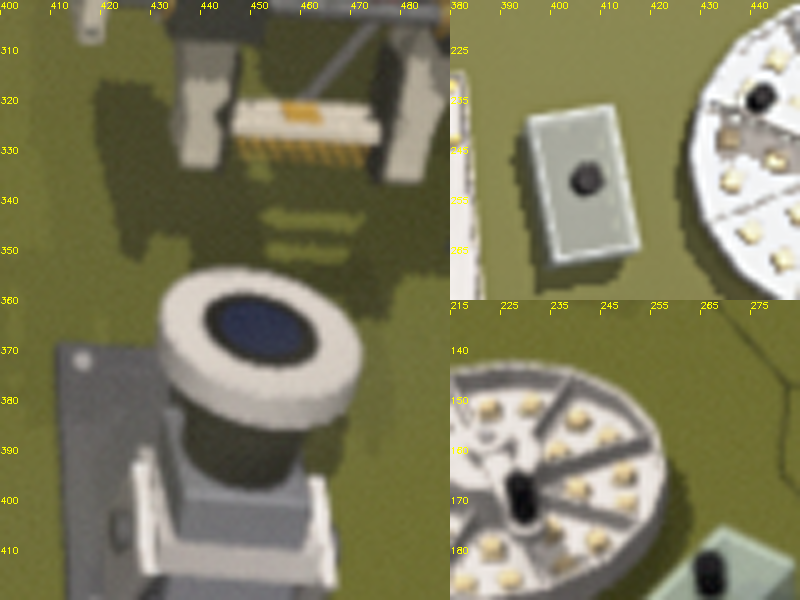

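The scene shows the chip level over the lens at about (461,324), pins down to the lens at (452,366). The cover stands in the gap in top, (397–417, 236–267), clear of the chassis edge (≈384) and the carousel (≈428). I'll check the remaining offset with a predicted overlay.

```bash
python3 - <<'E'
from fin import *
o=get_obs();Rt=Ro.from_euler('xyz',o["orientation"],degrees=True).as_matrix();cp=o["tool_pos"]-Rt[:,0]*.0183
X,Y,Z=Rt[:,2],Rt[:,1],-Rt[:,0]
def pts(l,w,z): return [cp+X*a*w/2+Y*b*l/2+Z*z for a,b in((1,1),(1,-1),(-1,-1),(-1,1))]
def ov(n,u,v,w,h,f):
    S=load(n);im=cv2.resize(S["pixels"][v:v+h,u:u+w],None,fx=f,fy=f,interpolation=cv2.INTER_CUBIC)
    def poly(P,col): cv2.polylines(im,[(((proj(S,P)-[u,v])+.5)*f).round().astype(int)],True,col,1)
    poly(pts(.052,.015,.0025),(0,0,255));poly(pts(.045,.015,-.0125),(255,0,255))
    a=np.radians(np.arange(0,360,10));p,R=tgt(.09);L=[.663,.3085,.142]
    poly([L+.0205*(np.cos(k)*R[:,1]+np.sin(k)*R[:,2]) for k in a],(0,255,0))
    return im
im=np.hstack([ov("scene6",430,305,57,75,7),ov("top6",160,175,57,75,7)]); cv2.imwrite("pics/c9.png",im)
E
```

```text
(no output)
```

View pics/c9.png

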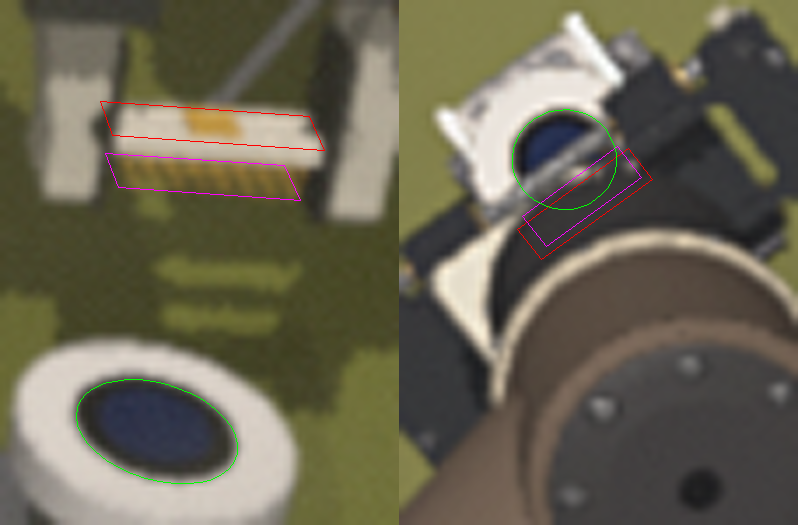

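Scene overlay: predicted chip outline, pins and lens match the picture within about half a pixel (lid seen at crop (214,122), predicted (212,126)). A final 1 mm trim, then hold still and hand in.

```bash
python3 -m crank '{"delta_pos":[[0.0005,-0.0003,0],[0.001,-0.0005,0],[0.001,-0.0005,0],[0.001,-0.0005,0],[0.001,-0.0005,0],[0.001,-0.0005,0],[0.001,-0.0005,0],[0.001,-0.0005,0],[0.001,-0.0005,0],[0.001,-0.0005,0]],"turn":[[0,0,0],[0,0,0],[0,0,0],[0,0,0],[0,0,0],[0,0,0],[0,0,0],[0,0,0],[0,0,0],[0,0,0]],"grip":[0,0,0,0,0,0,0,0,0,0]}'; python3 - <<'E'
from fin import *
p,R=tgt(.09); plan(p,R); print(np.abs(get_obs()["qvel"]).max())
a,b=load("top0")["pixels"].astype(int),load("top6")["pixels"].astype(int)
for n,(u,v,w,h) in dict(chassis=(340,225,50,65),carousel=(422,210,78,75),button=(243,217,14,15),shell=(287,153,52,70),tray=(148,252,35,44)).items():
    print(n,np.abs(a-b)[v:v+h,u:u+w].mean().round(1))
print(close_job())
E
```

```text
clock: 18.73
tool_pos: [0.6339, 0.2872, 0.2034]
orientation: [-180.0, 60.1, 35.9]
force: [0.5, -0.1, -0.6]
opening: 0.0509
at [0.6339 0.2872 0.2034] t 18.73 open 0.0509 F [ 0.5 -0.1 -0.6]
delta [-0.0005 -0.0002 -0.0006] turn [-0.08  0.08 -0.04]
R0 cols x,y,z [[0.404, 0.293, -0.867], [0.587, -0.81, -0.0], [-0.702, -0.508, -0.499]]
0.14652410019620282
chassis 7.5
carousel 6.9
button 5.6
shell 7.2
tray 43.7
the job is handed in; nothing more can be done
None
```

The job is handed in at 18.7 s. The cover stands in the gap, and the chip carrier is held by its two ends in front of the inspection camera, pins towards the lens.

- **Cover:** I lifted it by its knob and set it down between the chassis plate and the carousel. The last top view shows it clear of both, with roughly 10 pixels (about 3 cm) free on each side.
- **Chip:** it is still gripped at 51 mm opening with the arm at rest. The measured tool pose was within 0.8 mm and 0.1° of the target I worked out: centred on the lens, 90 mm from it, square, long side from cheek plate to cheek plate. Before the last 1 mm trim, the predicted chip, pins and lens matched the scene picture to about half a pixel. The lens position itself is only as good as the camera calibration, about 2 mm.
- **Everything else:** comparing pictures from the start and near the end, the chassis, carousel, power button and calculator shell areas hardly changed.
- **Not confirmed:** the key-cap tray's area did change a lot (difference 43.7, against 5.6–7.5 elsewhere). That is probably the arm or its shadow over it, since the arm never went down near it, but I did not check this in a picture. I did not compare the screwdriver at all.

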